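# Clamp a wood block with a loose crank

### The job

Take the loose crank from its wooden rest, seat it fully on the vise's square shaft end, and wind it clockwise (seen from above) several turns until the wood block is clamped firmly between the jaws, without crushing it. Leave the crank seated on the shaft and let go; do not disturb the tools lying around.

Things in the scene. Friction and masses are not known exactly. Their poses are not given: they have to be found in the camera images.
- vise: Grey fixed bench vise, base 286 x 120 mm. Origin on the axis of its upright square shaft, at bench height; x: clamping direction, from the gear housing to the rear jaw; z up. Housing 74 x 84 mm, 76 mm tall; round seat on it at z = 83 mm, where the shaft rises. The block lies on ways at z = 30 mm. Jaw tops: z = 69 mm. Fixed rear jaw: face bolted somewhere from x = 165 to 183 mm.
- square_shaft: Upright 14 x 14 mm square shaft end; origin on its axis at the seat, x and y square to its flats. Clockwise from above moves the front jaw in, 20 mm a turn, until the block is nipped after 2.7 to 3.8 turns; anticlockwise it is blocked at the start. Dry friction 0.5 N m (about 9 N at the crank handle); it stays where it is left.
- shaft_top (a point): Middle of the square shaft's top end, 26 mm above its seat, 109 mm above the bench; z up. The top 4 mm taper to 9 mm square.
- front_jaw: Moving jaw, 100 mm wide, 32 mm thick, 37 mm tall; origin on its clamping face at mid width, at the height of the ways; x toward the block. Its squeeze is felt at the handle as push along the circle: 9 N running free, 12 N at 45 N of squeeze, 15 N at 100 N, 18 N at 150 N. Its face plate has a rubber backing, 80 N/mm: from touch to firm takes only about 25 degrees of crank, so go by force.
- wood_block: Hardwood block, about 90 x 35 x 30 mm, loose on the ways between the jaws; origin in the middle of its underside, its length runs 6 degrees anticlockwise of its x axis and lies across the vise; its width is clamped. The jaws push it along and square it up. Firmly clamped is over 45 N of squeeze, about 100 N is right; over 150 N crushes it.
- crank: Loose steel crank, about 0.24 kg. Origin: middle of the hub's underside, mouth of its 16 mm square socket, 28 mm deep; z up, x along the arm to the handle. Hub 28 x 28 mm, 52 mm tall, faces square to x and y; carry it by the two faces across y at z = 47 mm. Arm 18 mm wide, z = 28 to 38 mm. Fits the shaft in four quarter positions with 1 mm play a side; seated, its origin is at the shaft's.
- handle_mid (a point): Gripping point on the axis of the crank's upright handle: crank x = 55 mm, z = 80 mm. The handle is a round wooden sleeve, 20 mm across, z = 40 to 98 mm, that spins freely on its pin, so that a gripper can hold it at a constant orientation while it goes round its 55 mm circle. Pushing it radially, down or up as well makes the crank bind and adds drag, so ease off such load.
- rest: Fixed wooden rest, 80 x 70 x 40 mm, origin under its middle. A 12 mm round dowel, 20 mm tall, on its top carries the crank's socket at the start (hub underside at 40 mm height).
- marking_gauge: Loose wooden marking gauge, 137 x 92 x 47 mm, a bystander at the right; leave it alone.
- narrow_chisel: Loose chisel, 231 x 27 x 32 mm, a bystander near the front edge; leave it alone.
Things that resemble listed ones, but are neither listed nor needed, are in the scene too. What is shaped like the wood_block but black or red is not meant.

How it is judged:
On the way, in this order (a step that is already met when the one before it is completed fails the run):
1. the crank is seated on the square shaft (horizontal distance between crank and square_shaft below 0.004 m and z of crank in the frame of square_shaft below 0.006 m and angle between crank's own z axis and vertical below 0.12 rad), for 0.2 s.
2. with the crank seated, the block is clamped firmly between the jaws (all of step 1 and contact force between front_jaw and wood_block above 45 N), for 0.2 s.
At the end, for the whole second after the job is handed in: The block is held flat (within 0.06 rad) between the jaws with more than 45 N of squeeze from the front jaw, the crank is seated on the square (within 4 mm sideways, 6 mm of fully down, 0.12 rad of upright) and at rest (all of step 2 and angle between wood_block's own z axis and vertical below 0.06 rad and linear speed of crank below 0.02 m/s); the robot touches nothing.
It fails at once if the block is crushed: more than 150 N between the front jaw and the block (contact force between front_jaw and wood_block above 150 N).
It fails at once if the marking gauge or the loose chisel is disturbed (moved more than 20 mm) (distance of any of marking_gauge, narrow_chisel from where it was at the start of the episode above 0.02 m).
It also fails if it takes over 72 s, if anything falls off the work surface, if the arm or the gripper's body presses on something with over 40 N, if the wrist force passes 120 N, or if a joint passes its speed limit or range.

### The arm

A 6-joint arm with a two-finger parallel gripper is mounted at the origin on a cart in front of the work surface, level with it; the furniture and walls round the work are solid. World frame = base frame: x ahead of the robot, y to its left, z up, the work surface at z = 0. Lengths are in m, angles in rad, forces in N, time in s.
With the tool pointing down it reaches from about 0.3 to 0.875 m from the base axis. Payload 4.2 kg.
Tool frame: the origin (TCP) lies at the very end of the fingers, on their centre line; the grasp point (between the pads) lies 19 mm behind it; z points along the fingers, y is the line along which they close (so a half turn about z gives the same grasp; the last joint's range is limited). The gripper opens to 85 mm and grips with 20 to 120 N. Pads are 22 mm wide; open, the fingers measure 114 mm over their backs; the gripper's body (76 mm by 85 mm) begins 54 mm behind the grasp point. The pads swing forward as they close: fully open they stand 13 mm farther back than shut.
Start: joints at [-1.326, 0.32, 1.565, -0, 1.257, -0.02], TCP at [0.15, -0.555, 0.231] pointing down, gripper open.
Joint ranges: [-3.11, 3.11], [-0.84, 2.01], [0.21, 2.61], [-1.34, 4.49], [0.05, 2.63], [-2.56, 2.56]. Speed limits (rad/s): [2.57, 2.57, 3.14, 3.14, 3.14, 3.14].

### API

Orientations are given as a unit quaternion [w, x, y, z].
In Python, from workcell import sensors, snapshot, camera_info, job, recognise, pinpoint gives the robot as it stands. The module is installed in compiled form; this text tells all that it offers.
- The arm moves only by the shell command python3 -m jog 'ROWS'. ROWS is JSON, a list of rows, each an object of numbers: "dx", "dy", "dz": the shift along the tool's x, y, z in units of 40 mm (1.0 is 40 mm); "rx", "ry", "rz": the turn, a rotation vector about the tool's x, y, z in degrees; "hand": the opening, from 0 (shut) to 1 (fully open). A call has 1 to 20 rows; each row shifts and turns the commanded pose from where the row before left it, along the tool's axes as they then stand; what a row does not reach is not made up. A row lasts 1/10 s, in which the tool goes at most 50 mm and 8.59 degrees, less where a joint would pass 70% of its speed; a pose out of reach is approached as far as the arm can. A call is refused whole if a number of a shift passes 1 or a number of a turn 8.59, either way. A call with a gripper value outside its range is refused whole. The fingers move at their own pace and stop on an object; the grip force is fixed at half the most. Time passes only in rows, so rows that do not move let the fingers close. It gives the time, the measured TCP pose, the force, the opening and the grip force at its end, in the units of the state.
- sensors.get_obs(): the state, without advancing time (a new reading comes with each control period).
- snapshot(name): name is "scene" or "side" or "wrist"; returns the picture (384x512x3 uint8, blue, green, red); there is no depth.
- camera_info(name): a dict with "fov_y" (degrees; the focal length in pixels is half the picture's height over the tangent of half this angle, whatever the lens; pixels are square), "cx", "cy" (the principal point, pixels), "dist_coeffs" ([k1, k2, p1, p2, k3] as OpenCV has them; the pictures are not rectified), "xyz" and "rotation" of the camera in the world. Camera axes: x right, y down, z forward; pixel columns grow to the right and rows downward; lengths in m; the calibration is good to about 2 mm. A picture is of the moment at which its call begins: read the wrist's pose just before it. camera_info takes no time and is no camera call; for the wrist camera it gives the pose at the moment of the call.
- job.hand_in(): hands the job in; it is judged then, once.
Trained networks look in the newest picture that a camera, given by its name, has taken for a name from the list of things; names that differ only in an ending like _2 or _b are one class to them, and where a whole thing is asked for, a point or a joint stands for the part that bears it (a point fixed in the world has none). Each returns a list of dicts, best first, with "confidence" (0 to 1); they miss things now and then, are a little off and sometimes report something else, mostly with a low value. They report only what shows in the picture. A call takes as long as a camera call. They do not tell look-alikes from the thing itself.
- recognise(label, camera): "point" ([x, y, z] in m, in the coordinates of the camera as it stood for that picture, good to about 4 mm: the middle of the surface that is visible of it).
- pinpoint(label, camera): "point" ([x, y, z] in m, in the coordinates of the camera as it stood for that picture, good to about 4 mm: a listed point, or the origin of a listed thing).
The state is a dict: "clock": time; "qpos": joint angles; "dq": joint speeds; "effort": joint torques, N m; "ee_pos": TCP position; "orientation": TCP orientation; "contact_force": force on the tool from outside, world axes, zero at the start; "torque": the same for the moment, N m; "width": finger opening in m; "finger_force": force on a finger pad.
Only numpy, scipy, OpenCV 4.12 (cv2) and the standard library are available. Lean on these libraries where they do the work, as an engineer would, in place of code of your own. Each camera call takes 0.05 s, during which the arm holds its last target. There are 200 camera calls.

## Working session

There is one attempt and no reset: what is moved stays moved. The work goes in short steps, Python scripts to look and compute and a shell command to move; the robot and the scene stay as the last step left them, time stands still between calls to the robot, and variables do not carry over. Pictures are saved under pics/ and viewed, at most 12 in all, crops included, and the job is handed in when it is done.

```bash
mkdir -p pics; cat > h.py <<'E'
import numpy as np, cv2
from workcell import sensors, snapshot, camera_info, job, recognise, pinpoint
from scipy.spatial.transform import Rotation as R
def rot(ci):
    r=np.array(ci["rotation"],float)
    return r if r.shape==(3,3) else R.from_quat(r,scalar_first=True).as_matrix()
def w(p,ci): return rot(ci)@np.array(p)+np.array(ci["xyz"])
def K(ci):
    f=192/np.tan(np.radians(ci["fov_y"])/2); return np.array([[f,0,ci["cx"]],[0,f,ci["cy"]],[0,0,1]])
def pix(P,ci):
    M=rot(ci).T; t=-M@np.array(ci["xyz"])
    return cv2.projectPoints(np.array(P,float).reshape(-1,1,3),cv2.Rodrigues(M)[0],t,K(ci),np.array(ci["dist_coeffs"],float))[0].reshape(-1,2)
def ray(uv,ci):
    n=cv2.undistortPoints(np.array([[uv]],float),K(ci),np.array(ci["dist_coeffs"],float)).ravel()
    return np.array(ci["xyz"]),rot(ci)@np.array([n[0],n[1],1.])
def at_z(uv,z,ci):
    o,d=ray(uv,ci); return o+d*(z-o[2])/d[2]
def tri(l):
    A=0;b=0
    for uv,ci in l:
        o,d=ray(uv,ci); d=d/np.linalg.norm(d); P=np.eye(3)-np.outer(d,d); A=A+P; b=b+P@o
    return np.linalg.solve(A,b)
def st():
    o=sensors.get_obs(); print(o["clock"],np.round(o["ee_pos"],4),np.round(R.from_quat(o["orientation"],scalar_first=True).as_matrix(),3).tolist(),"F",np.round(o["contact_force"],1),"w",o["width"],o["finger_force"],"q6",np.round(o["qpos"],2))
E
python3 - <<'E'
from h import *
st()
for c in ["scene","side","wrist"]:
    ci=camera_info(c); im=snapshot(c); cv2.imwrite(f"pics/{c}0.png",im)
    print(c,np.round(ci["xyz"],3),ci["fov_y"],np.round(rot(ci),2).tolist())
    for n in ["crank","handle_mid","shaft_top","vise","wood_block","front_jaw","rest","marking_gauge","narrow_chisel"]:
        for f in (pinpoint,) :
            for d in f(n,c)[:3]:
                p=w(d["point"],ci); print(n,round(d["confidence"],2),np.round(p,3),np.round(pix(p,ci)[0]))
a=cv2.imread("pics/scene0.png");b=cv2.imread("pics/side0.png")
cv2.imwrite("pics/a0.png",cv2.resize(a,(800,600)));cv2.imwrite("pics/b0.png",cv2.resize(b,(800,600)))
E
```

```text
0.0 [ 0.1504 -0.5545  0.2305] [[0.965, 0.262, -0.0], [0.262, -0.965, 0.002], [0.0, -0.002, -1.0]] F [-0.4 -0.2 -0.6] w 0.08547617394358309 0.0 q6 [-1.33  0.32  1.57  0.    1.26 -0.02]
scene [-0.316  0.371  0.762] 50.169304044694215 [[-0.42, -0.54, 0.73], [-0.91, 0.24, -0.35], [0.02, -0.81, -0.59]]
crank 0.61 [0.445 0.332 0.042] [129. 265.]
handle_mid 0.5 [0.482 0.375 0.114] [102. 238.]
shaft_top 0.63 [0.482 0.029 0.106] [238. 205.]
vise 0.77 [ 0.492  0.025 -0.001] [238. 233.]
wood_block 0.85 [ 0.484 -0.079  0.034] [273. 216.]
wood_block 0.61 [0.45  0.185 0.001] [188. 259.]
wood_block 0.56 [ 0.619 -0.373  0.005] [331. 178.]
front_jaw 0.9 [ 0.485 -0.044  0.028] [261. 220.]
rest 0.57 [ 0.442  0.329 -0.002] [133. 278.]
marking_gauge 0.43 [ 0.619 -0.374  0.001] [331. 179.]
marking_gauge 0.2 [0.36  0.059 0.003] [246. 267.]
narrow_chisel 0.71 [0.36  0.057 0.002] [247. 267.]
side [0.042 0.959 0.965] 45.68149740866844 [[-0.91, -0.25, 0.34], [-0.42, 0.56, -0.71], [-0.01, -0.79, -0.62]]
crank 0.8 [0.447 0.333 0.039] [218. 298.]
handle_mid 0.71 [0.484 0.028 0.108] [255. 204.]
handle_mid 0.63 [ 0.446  0.327 -0.004] [220. 307.]
handle_mid 0.39 [0.475 0.37  0.121] [198. 284.]
shaft_top 0.38 [0.486 0.029 0.109] [254. 203.]
vise 0.81 [ 0.486  0.032 -0.001] [254. 232.]
wood_block 0.79 [ 0.483 -0.078  0.031] [269. 203.]
wood_block 0.66 [ 0.454 -0.308 -0.   ] [302. 174.]
wood_block 0.55 [ 0.445  0.182 -0.002] [244. 269.]
front_jaw 0.6 [ 0.485 -0.046  0.029] [264. 209.]
front_jaw 0.43 [ 0.364  0.058 -0.002] [288. 249.]
rest 0.77 [ 0.451  0.326 -0.001] [219. 305.]
rest 0.38 [0.485 0.03  0.   ] [254. 231.]
marking_gauge 0.55 [ 0.619 -0.37  -0.001] [267. 155.]
narrow_chisel 0.66 [ 0.363  0.058 -0.001] [288. 249.]
wrist [ 0.214 -0.539  0.374] 65.64076022027358 [[0.26, -0.93, -0.25], [-0.96, -0.25, -0.07], [0.0, 0.26, -0.97]]
```

View pics/a0.png

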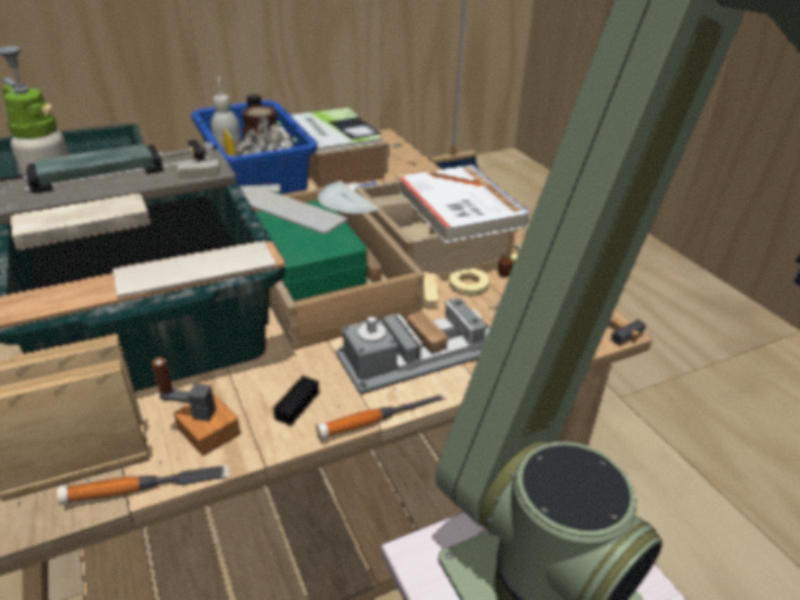

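View pics/b0.png

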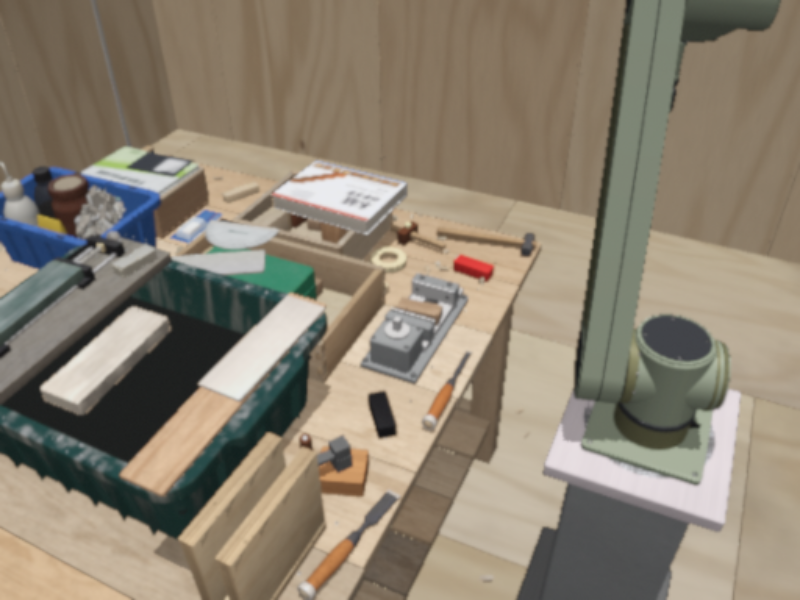

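The crank sits on its rest at about (150–215, 400) in the scene view and (335, 455) in the side view. The vise shaft is at (372, 325) scene and (398, 325) side, with the brown block between the jaws at (428, 330). The black block (297, 398 scene) and the red block (473, 268 side) are decoys. First I'll move to look down on the vise.

```bash
python3 -m jog '[{"dx":0.825,"dy":-0.91,"dz":-0.1},{"dx":0.825,"dy":-0.91,"dz":-0.1},{"dx":0.825,"dy":-0.91,"dz":-0.1},{"dx":0.825,"dy":-0.91,"dz":-0.1},{"dx":0.825,"dy":-0.91,"dz":-0.1},{"dx":0.825,"dy":-0.91,"dz":-0.1},{"dx":0.825,"dy":-0.91,"dz":-0.1},{"dx":0.825,"dy":-0.91},{"dx":0.825,"dy":-0.91},{"dx":0.825,"dy":-0.91},{"dx":0.825,"dy":-0.91},{"dx":0.825,"dy":-0.91},{"dx":0.825,"dy":-0.91},{},{}]'
python3 - <<'E'
from h import *
st()
ci=camera_info("wrist"); im=snapshot("wrist"); cv2.imwrite("pics/w1.png",im)
import json; json.dump({k:np.array(v).tolist() for k,v in ci.items()},open("ci1.json","w"))
for n in ["shaft_top","vise","wood_block","front_jaw"]:
    for d in pinpoint(n,"wrist")[:2]:
        p=w(d["point"],ci); print(n,round(d["confidence"],2),np.round(p,3),np.round(pix(p,ci)[0]))
cv2.imwrite("pics/w1b.png",cv2.resize(im,(800,600),interpolation=cv2.INTER_CUBIC))
E
```

```text
1.5 [ 0.1505 -0.555   0.2313] [[0.965, 0.262, 0.0], [0.262, -0.965, -0.0], [0.0, 0.0, -1.0]] F [-0.1  0.4  0.6] w 0.08539690901346475 0.0 q6 [-1.33  0.32  1.56  0.    1.26 -0.02]validation failed for argument at $[0]...
```

View pics/w1b.png

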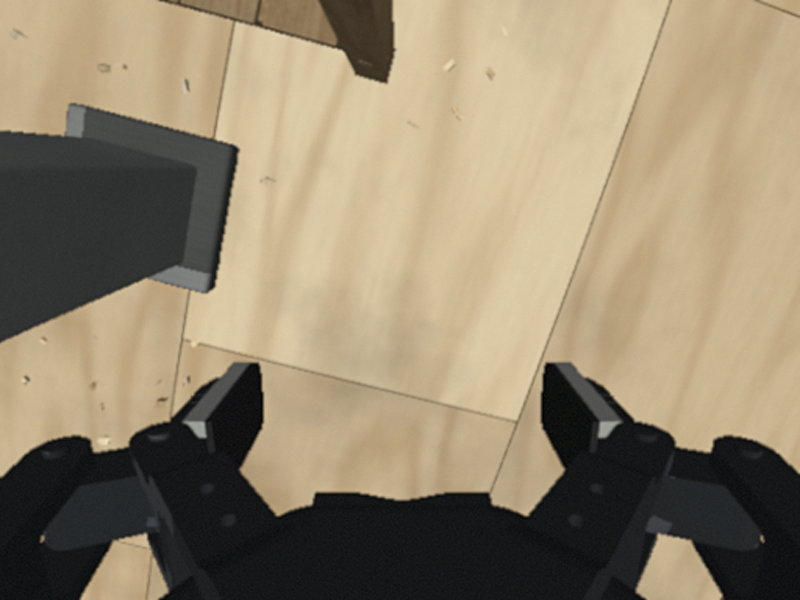

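The view shows only the floor and the arm did not move, so the call was refused. The rows may need every key, so I'll test one row.

```bash
python3 -m jog '[{"dx":0.825,"dy":-0.91,"dz":-0.1,"rx":0,"ry":0,"rz":0,"hand":1}]'; echo; python3 -m jog '[{"dx":0.825,"dy":-0.91,"dz":-0.1,"hand":1}]'
```

```text
clock: 1.85
ee_pos: [0.1717, -0.5144, 0.2343]
orientation: [0.001, 0.992, 0.13, -0.0]
contact_force: [1.4, 1.1, 0.8]
width: 0.0852
finger_force: 0.0
validation failed for argument at $[0]...
```

```bash
python3 -m jog '[{"dx":0.825,"dy":-0.91,"dz":-0.1,"rx":0,"ry":0,"rz":0,"hand":1},{"dx":0.825,"dy":-0.91,"dz":-0.1,"rx":0,"ry":0,"rz":0,"hand":1},{"dx":0.825,"dy":-0.91,"dz":-0.1,"rx":0,"ry":0,"rz":0,"hand":1},{"dx":0.825,"dy":-0.91,"dz":-0.1,"rx":0,"ry":0,"rz":0,"hand":1},{"dx":0.825,"dy":-0.91,"dz":-0.1,"rx":0,"ry":0,"rz":0,"hand":1},{"dx":0.825,"dy":-0.91,"dz":-0.1,"rx":0,"ry":0,"rz":0,"hand":1},{"dx":0.825,"dy":-0.91,"dz":-0.1,"rx":0,"ry":0,"rz":0,"hand":1},{"dx":0.825,"dy":-0.91,"dz":0,"rx":0,"ry":0,"rz":0,"hand":1},{"dx":0.825,"dy":-0.91,"dz":0,"rx":0,"ry":0,"rz":0,"hand":1},{"dx":0.825,"dy":-0.91,"dz":0,"rx":0,"ry":0,"rz":0,"hand":1},{"dx":0.825,"dy":-0.91,"dz":0,"rx":0,"ry":0,"rz":0,"hand":1},{"dx":0.825,"dy":-0.91,"dz":0,"rx":0,"ry":0,"rz":0,"hand":1},{"dx":0,"dy":0,"dz":0,"rx":0,"ry":0,"rz":0,"hand":1},{"dx":0,"dy":0,"dz":0,"rx":0,"ry":0,"rz":0,"hand":1}]'
python3 - <<'E'
from h import *
st()
ci=camera_info("wrist"); im=snapshot("wrist"); cv2.imwrite("pics/w2.png",im)
import json; json.dump({k:np.array(v).tolist() for k,v in ci.items()},open("ci2.json","w"))
for n in ["shaft_top","vise","wood_block","front_jaw"]:
    for d in pinpoint(n,"wrist")[:2]:
        p=w(d["point"],ci); print(n,round(d["confidence"],2),np.round(p,3),np.round(pix(p,ci)[0]))
cv2.imwrite("pics/w2b.png",cv2.resize(im,(800,600),interpolation=cv2.INTER_CUBIC))
E
```

```text
clock: 3.25
ee_pos: [0.4407, 0.0148, 0.2631]
orientation: [0.0, 0.991, 0.134, -0.0]
contact_force: [-0.2, -0.9, 0.0]
width: 0.0853
finger_force: 0.0
3.25 [0.4407 0.0148 0.2631] [[0.964, 0.265, -0.001], [0.265, -0.964, -0.001], [-0.001, 0.0, -1.0]] F [-0.2 -0.9  0. ] w 0.08533288281940338 0.0 q6 [ 0.01  0.09  1.79 -0.    1.27  1.31]
shaft_top 0.72 [0.484 0.027 0.111] [255. 129.]
vise 0.91 [0.484 0.03  0.001] [253. 123.]
wood_block 0.91 [0.448 0.18  0.002] [137. 119.]
wood_block 0.85 [ 0.482 -0.083  0.03 ] [338. 150.]
front_jaw 0.83 [ 0.484 -0.047  0.027] [311. 141.]
front_jaw 0.7 [ 0.485  0.033 -0.   ] [251. 122.]
```

View pics/w2b.png

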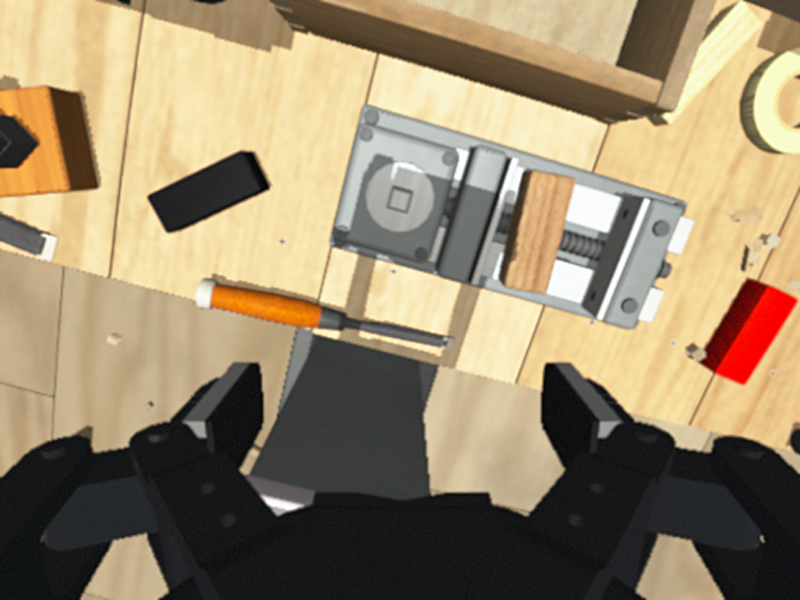

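The shaft's square is at (398, 200), the brown block at (540, 230) between the jaws, the black decoy at (210, 190), the red decoy at (755, 330) and the chisel at (320, 315). Next I'll look over the crank.

```bash
python3 -m jog '[{"dx":0.17,"dy":-0.985,"dz":0,"rx":0,"ry":0,"rz":0,"hand":1},{"dx":0.17,"dy":-0.985,"dz":0,"rx":0,"ry":0,"rz":0,"hand":1},{"dx":0.17,"dy":-0.985,"dz":0,"rx":0,"ry":0,"rz":0,"hand":1},{"dx":0.17,"dy":-0.985,"dz":0,"rx":0,"ry":0,"rz":0,"hand":1},{"dx":0.17,"dy":-0.985,"dz":0,"rx":0,"ry":0,"rz":0,"hand":1},{"dx":0.17,"dy":-0.985,"dz":0,"rx":0,"ry":0,"rz":0,"hand":1},{"dx":0.17,"dy":-0.985,"dz":0,"rx":0,"ry":0,"rz":0,"hand":1},{"dx":0,"dy":0,"dz":0,"rx":0,"ry":0,"rz":-7,"hand":1},{"dx":0,"dy":0,"dz":0,"rx":0,"ry":0,"rz":-7,"hand":1},{"dx":0,"dy":0,"dz":0,"rx":0,"ry":0,"rz":-7,"hand":1},{"dx":0,"dy":0,"dz":0,"rx":0,"ry":0,"rz":-7,"hand":1},{"dx":0,"dy":0,"dz":0,"rx":0,"ry":0,"rz":-7,"hand":1},{"dx":0,"dy":0,"dz":0,"rx":0,"ry":0,"rz":0,"hand":1},{"dx":0,"dy":0,"dz":0,"rx":0,"ry":0,"rz":0,"hand":1}]'
python3 - <<'E'
from h import *
st()
ci=camera_info("wrist"); im=snapshot("wrist"); cv2.imwrite("pics/w3.png",im)
import json; json.dump({k:np.array(v).tolist() for k,v in ci.items()},open("ci3.json","w"))
for n in ["crank","handle_mid","rest"]:
    for d in pinpoint(n,"wrist")[:2]:
        p=w(d["point"],ci); print(n,round(d["confidence"],2),np.round(p,3),np.round(pix(p,ci)[0]))
a=cv2.imread("pics/w2.png")[90:165,215:315]   # shaft
A=cv2.resize(a,(400,300),interpolation=cv2.INTER_CUBIC)
B=cv2.resize(im[20:245,100:400],(800,600),interpolation=cv2.INTER_CUBIC)
cv2.imwrite("pics/c2.png",cv2.resize(a,(800,600),interpolation=cv2.INTER_CUBIC)); cv2.imwrite("pics/c3.png",B)
E
```

```text
clock: 4.9
ee_pos: [0.4148, 0.2919, 0.2634]
orientation: [0.0, 0.907, 0.422, 0.0]
contact_force: [-0.1, -0.6, -0.4]
width: 0.0855
finger_force: 0.0
4.9 [0.4148 0.2919 0.2634] [[0.644, 0.765, 0.0], [0.765, -0.644, -0.0], [0.0, 0.0, -1.0]] F [-0.1 -0.6 -0.4] w 0.08552689112862065 0.0 q6 [ 0.59  0.19  1.66 -0.    1.29  1.29]
crank 0.56 [0.443 0.325 0.04 ] [256. 126.]
handle_mid 0.98 [0.48  0.367 0.12 ] [257.  68.]
rest 0.82 [ 0.444  0.324 -0.003] [257. 124.]
```

View pics/c2.png

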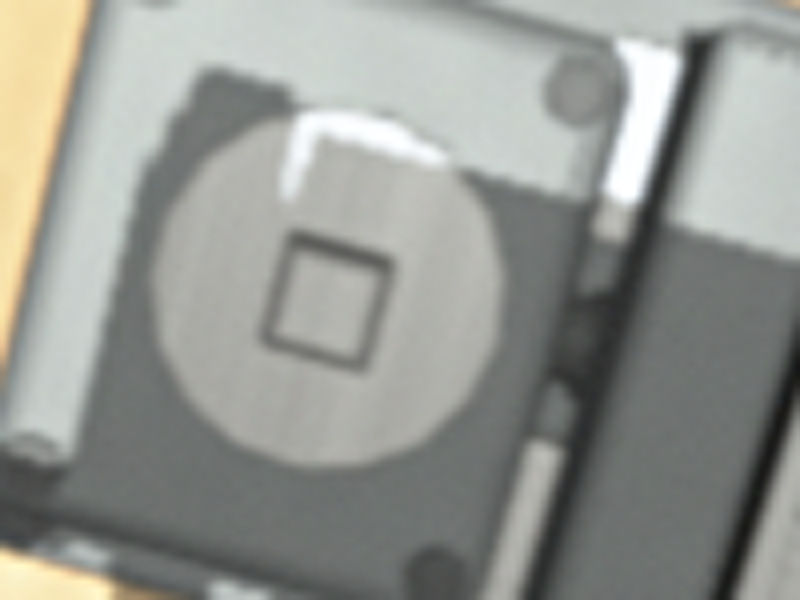

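View pics/c3.png

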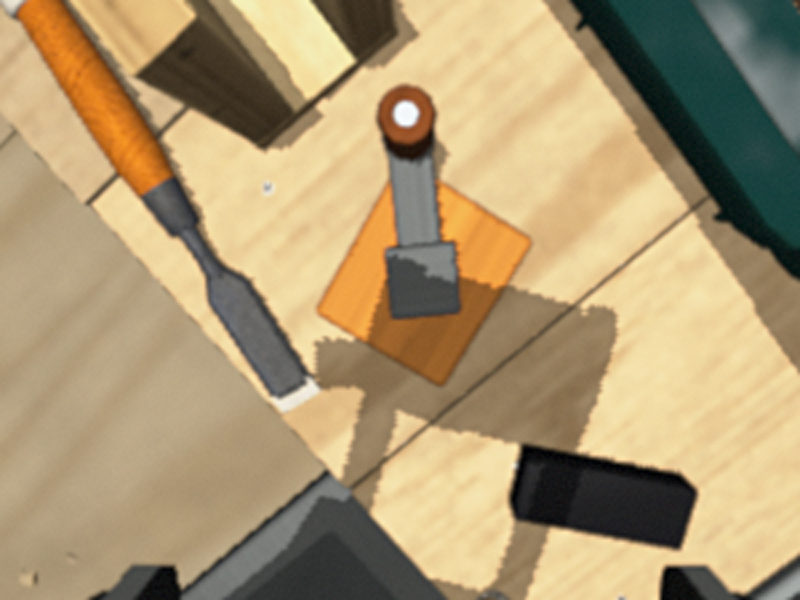

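The crank's hub top is centred at about crop (424, 281) and its handle top at (406, 113). The board corner's foot is at (265, 145). The shaft square in its own crop has corners (290, 232), (397, 262), (365, 375) and (262, 345).

```bash
python3 - <<'E'
from h import *
import json
c2=json.load(open("ci2.json"));c3=json.load(open("ci3.json"))
q=lambda p:(100+p[0]/2.6667-.3,20+p[1]/2.6667-.3)
def ang(c,z,g,ci):
    P=np.array([at_z(g(p),z,ci)[:2] for p in c]); print(np.round(P.mean(0),4),[round(float(np.degrees(np.arctan2(*(P[(i+1)%4]-P[i])[::-1]))%90),1) for i in range(4)],[round(float(np.linalg.norm(P[(i+1)%4]-P[i])),4) for i in range(4)])
    return P.mean(0)
print("hub");H=ang([(386,250),(457,243),(460,312),(391,320)],.092,q,c3)
h=at_z(q((406,113)),.138,c3)[:2]; d=h-H;print("handle",h,np.linalg.norm(d),np.degrees(np.arctan2(d[1],d[0])))
print("board foot",at_z(q((265,145)),0,c3),"top?",[at_z(q((140,75)),z,c3).round(3).tolist() for z in (.05,.1,.15)])
r=lambda p:(215+p[0]/8-.45,90+p[1]/8-.45)
print("shaft");S=ang([(290,232),(397,262),(365,375),(262,345)],.105,r,c2)
# two-view heights: hub top, shaft top with scene/side
sc=camera_info("scene");sd=camera_info("side")
ims={"scene":(cv2.imread("pics/scene0.png"),sc),"side":(cv2.imread("pics/side0.png"),sd)}
out=[]
for n,P in (("hub",[*H,.092]),("handle",[*h,.138]),("shaft",[*S,.109])):
    for k,(im,ci) in ims.items():
        u=pix(P,ci)[0]; x,y=int(u[0]),int(u[1]); cr=cv2.resize(im[y-25:y+25,x-32:x+33],(260,200),interpolation=cv2.INTER_CUBIC)
        s=((u-[x-32,y-25]+.5)*4).astype(int); cv2.drawMarker(cr,(int(s[0]),int(s[1])),(0,0,255),0,12,1); out.append(cr); print(n,k,u.round(1))
cv2.imwrite("pics/m.png",np.vstack([np.hstack(out[0::2]),np.hstack(out[1::2])]))
E
```

```text
hub
[0.4473 0.3259] [55.5, 53.2, 56.6, 53.6] [0.0275, 0.0264, 0.0273, 0.0269]
handle [0.47825727 0.37204958] 0.055573332585316076 56.11545471929035
board foot [0.42752444 0.42111788 0.        ] top? [[0.41, 0.466, 0.05], [0.417, 0.448, 0.1], [0.423, 0.431, 0.15]]
shaft
[0.4854 0.0267] [0.1, 89.6, 89.3, 1.0] [0.0137, 0.0144, 0.0134, 0.0143]
hub scene [127.8 248.7]
hub side [217.5 282.5]
handle scene [101.7 231.1]
handle side [195.5 279.2]
shaft scene [238.1 203.5]
shaft side [254.4 203. ]
```

View pics/m.png

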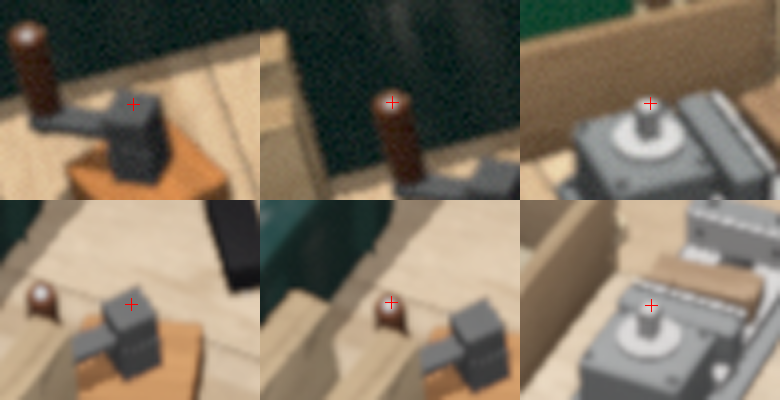

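The markers land on the hub top, handle top and shaft top in both fixed views, so the heights agree with the text. Only one crank is present. I'll grasp the hub at yaw 55.5°.

```bash
python3 -m jog '[{"dx":0,"dy":0,"dz":0,"rx":0,"ry":0,"rz":-5.6,"hand":1},{"dx":0.58,"dy":0.1,"dz":0.3,"rx":0,"ry":0,"rz":0,"hand":1},{"dx":0.58,"dy":0.09,"dz":0.3,"rx":0,"ry":0,"rz":0,"hand":1},{"dx":0,"dy":0,"dz":0.8,"rx":0,"ry":0,"rz":0,"hand":1},{"dx":0,"dy":0,"dz":0.9,"rx":0,"ry":0,"rz":0,"hand":1},{"dx":0,"dy":0,"dz":0.9,"rx":0,"ry":0,"rz":0,"hand":1},{"dx":0,"dy":0,"dz":0.9,"rx":0,"ry":0,"rz":0,"hand":1},{"dx":0,"dy":0,"dz":0.5,"rx":0,"ry":0,"rz":0,"hand":1},{"dx":0,"dy":0,"dz":0.33,"rx":0,"ry":0,"rz":0,"hand":1},{"dx":0,"dy":0,"dz":0,"rx":0,"ry":0,"rz":0,"hand":1},{"dx":0,"dy":0,"dz":0,"rx":0,"ry":0,"rz":0,"hand":1}]'
python3 -m jog '[{"dx":0,"dy":0,"dz":0,"rx":0,"ry":0,"rz":0,"hand":0},{"dx":0,"dy":0,"dz":0,"rx":0,"ry":0,"rz":0,"hand":0},{"dx":0,"dy":0,"dz":0,"rx":0,"ry":0,"rz":0,"hand":0},{"dx":0,"dy":0,"dz":0,"rx":0,"ry":0,"rz":0,"hand":0},{"dx":0,"dy":0,"dz":0,"rx":0,"ry":0,"rz":0,"hand":0},{"dx":0,"dy":0,"dz":0,"rx":0,"ry":0,"rz":0,"hand":0}]'
```

```text
clock: 6.2
ee_pos: [0.4471, 0.3269, 0.0663]
orientation: [0.0, 0.884, 0.468, 0.0]
contact_force: [-0.3, 0.5, -0.8]
width: 0.0855
finger_force: 0.0
clock: 6.8
ee_pos: [0.4472, 0.327, 0.0667]
orientation: [-0.0, 0.884, 0.468, 0.001]
contact_force: [0.4, -0.4, 4.4]
width: 0.0273
finger_force: 59.7
```

```bash
python3 -m jog '[{"dx":0,"dy":0,"dz":-0.5,"rx":0,"ry":0,"rz":0,"hand":0},{"dx":0,"dy":0,"dz":-0.9,"rx":0,"ry":0,"rz":0,"hand":0},{"dx":0,"dy":0,"dz":-0.9,"rx":0,"ry":0,"rz":0,"hand":0},{"dx":-0.83,"dy":0.56,"dz":-0.2,"rx":0,"ry":0,"rz":0,"hand":0},{"dx":-0.83,"dy":0.56,"dz":0,"rx":0,"ry":0,"rz":0,"hand":0},{"dx":0,"dy":0,"dz":0,"rx":0,"ry":0,"rz":-8.55,"hand":0},{"dx":0,"dy":0,"dz":0,"rx":0,"ry":0,"rz":-8.55,"hand":0},{"dx":0,"dy":0,"dz":0,"rx":0,"ry":0,"rz":-8.55,"hand":0},{"dx":0,"dy":0,"dz":0,"rx":0,"ry":0,"rz":-8.55,"hand":0},{"dx":-0.92,"dy":0.16,"dz":0,"rx":0,"ry":0,"rz":0,"hand":0},{"dx":-0.92,"dy":0.16,"dz":0,"rx":0,"ry":0,"rz":0,"hand":0},{"dx":-0.92,"dy":0.16,"dz":0,"rx":0,"ry":0,"rz":0,"hand":0},{"dx":-0.92,"dy":0.16,"dz":0,"rx":0,"ry":0,"rz":0,"hand":0},{"dx":-0.92,"dy":0.16,"dz":0,"rx":0,"ry":0,"rz":0,"hand":0},{"dx":-0.92,"dy":0.16,"dz":0,"rx":0,"ry":0,"rz":0,"hand":0},{"dx":0,"dy":0,"dz":0,"rx":0,"ry":0,"rz":0,"hand":0},{"dx":0,"dy":0,"dz":0,"rx":0,"ry":0,"rz":0,"hand":0},{"dx":0,"dy":0,"dz":0,"rx":0,"ry":0,"rz":0,"hand":0}]'
python3 - <<'E'
from h import *
st()
out=[]
ci=camera_info("wrist"); wi=snapshot("wrist"); cv2.imwrite("pics/w4.png",wi)
for d in pinpoint("handle_mid","wrist")[:1]: print("wrist handle",w(d["point"],ci).round(4),d["confidence"])
o=sensors.get_obs(); T=np.array(o["ee_pos"])
for c in ("scene","side"):
    ci=camera_info(c); im=snapshot(c); cv2.imwrite(f"pics/{c}4.png",im)
    for n in ("crank","shaft_top","handle_mid"):
        for d in pinpoint(n,c)[:2]: print(c,n,round(d["confidence"],2),w(d["point"],ci).round(3))
    P=[[.4854,.0267,.109],[T[0],T[1],T[2]-.0267],[T[0],T[1]+.055,T[2]-.0267+.098]]
    u=pix(P,ci); x,y=int(u[0][0]),int(u[0][1])-20; cr=cv2.resize(im[y-50:y+50,x-33:x+33],(396,600),interpolation=cv2.INTER_CUBIC)
    for p in u:
        s=(p-[x-33,y-50]+.5)*6; cv2.drawMarker(cr,(int(s[0]),int(s[1])),(0,0,255),0,14,1)
    out.append(cr)
cv2.imwrite("pics/m4.png",np.hstack(out))
E
```

```text
clock: 8.6
ee_pos: [0.4843, 0.0265, 0.1657]
orientation: [-0.001, 0.707, 0.707, -0.0]
contact_force: [0.5, 0.1, -1.7]
width: 0.027
finger_force: 59.6
8.6 [0.4843 0.0265 0.1657] [[0.0, 1.0, -0.001], [1.0, -0.0, 0.0], [0.0, -0.001, -1.0]] F [ 0.5  0.1 -1.7] w 0.026983778281809184 59.593511638522614 q6 [0.03 0.23 1.86 0.   1.04 0.03]
wrist handle [0.4872 0.0823 0.2183] 0.93
scene crank 0.61 [0.485 0.026 0.139]
scene shaft_top 0.58 [ 0.487 -0.044  0.031]
scene shaft_top 0.47 [0.482 0.033 0.11 ]
scene handle_mid 0.7 [0.491 0.084 0.217]
side crank 0.7 [0.487 0.028 0.141]
side shaft_top 0.61 [0.489 0.025 0.106]
side handle_mid 0.53 [0.483 0.078 0.218]
side handle_mid 0.53 [0.486 0.031 0.087]
```

View pics/m4.png

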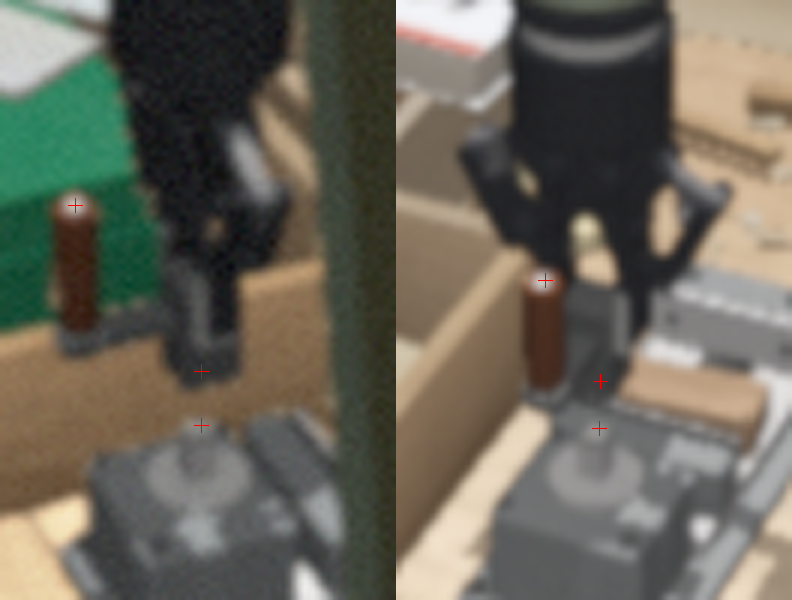

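```bash
python3 -m jog '[{"dx":0,"dy":0.03,"dz":0.35,"rx":0,"ry":0,"rz":0,"hand":0},{"dx":0,"dy":0,"dz":0.2,"rx":0,"ry":0,"rz":0,"hand":0},{"dx":0,"dy":0,"dz":0.1,"rx":0,"ry":0,"rz":0,"hand":0},{"dx":0,"dy":0,"dz":0.1,"rx":0,"ry":0,"rz":0,"hand":0},{"dx":0,"dy":0,"dz":0.1,"rx":0,"ry":0,"rz":0,"hand":0},{"dx":0,"dy":0,"dz":0.1,"rx":0,"ry":0,"rz":0,"hand":0},{"dx":0,"dy":0,"dz":0,"rx":0,"ry":0,"rz":0,"hand":0}]'
```

```text
clock: 9.8
ee_pos: [0.4859, 0.0268, 0.128]
orientation: [-0.001, 0.708, 0.707, 0.001]
contact_force: [-0.8, 5.9, -1.2]
width: 0.0266
finger_force: 60.0
```

```bash
python3 -m jog '[{"dx":0.02,"dy":0,"dz":0.1,"rx":0,"ry":0,"rz":0,"hand":0},{"dx":0,"dy":0,"dz":0.1,"rx":0,"ry":0,"rz":0,"hand":0},{"dx":0,"dy":0,"dz":0.1,"rx":0,"ry":0,"rz":0,"hand":0},{"dx":0,"dy":0,"dz":0.1,"rx":0,"ry":0,"rz":0,"hand":0},{"dx":0,"dy":0,"dz":0.04,"rx":0,"ry":0,"rz":0,"hand":0},{"dx":0,"dy":0,"dz":0,"rx":0,"ry":0,"rz":0,"hand":0}]'
```

```text
clock: 10.4
ee_pos: [0.486, 0.0269, 0.1099]
orientation: [-0.0, 0.707, 0.707, 0.0]
contact_force: [-0.6, 4.1, -3.3]
width: 0.0272
finger_force: 59.8
```

The crank is seated (underside about 0.083). I'll let go, rise and move over the handle, then check the seating and handle position.

```bash
python3 -m jog '[{"dx":0,"dy":0,"dz":0,"rx":0,"ry":0,"rz":0,"hand":1},{"dx":0,"dy":0,"dz":0,"rx":0,"ry":0,"rz":0,"hand":1},{"dx":0,"dy":0,"dz":0,"rx":0,"ry":0,"rz":0,"hand":1},{"dx":0,"dy":0,"dz":0,"rx":0,"ry":0,"rz":0,"hand":1},{"dx":0,"dy":0,"dz":-0.4,"rx":0,"ry":0,"rz":0,"hand":1},{"dx":0,"dy":0,"dz":-0.9,"rx":0,"ry":0,"rz":0,"hand":1},{"dx":0,"dy":0,"dz":-0.9,"rx":0,"ry":0,"rz":0,"hand":1},{"dx":0,"dy":0,"dz":-0.3,"rx":0,"ry":0,"rz":0,"hand":1},{"dx":0,"dy":0,"dz":0,"rx":0,"ry":0,"rz":0,"hand":1},{"dx":0,"dy":0,"dz":0,"rx":0,"ry":0,"rz":0,"hand":1}]'
python3 - <<'E'
from h import *
st()
ci=camera_info("wrist"); wi=snapshot("wrist")
P=[[.486,.027,.135],[.486,.082,.181]]; u=pix(P,ci)
for d in pinpoint("handle_mid","wrist")[:1]: print("wrist handle",w(d["point"],ci).round(4),d["confidence"])
for d in pinpoint("crank","wrist")[:1]: print("wrist crank",w(d["point"],ci).round(4),d["confidence"])
out=[]
cs=[("wrist",ci,wi)]+[(c,camera_info(c),snapshot(c)) for c in ("scene","side")]
for c,k,im in cs:
    u=pix(P,k); x,y=[int(v) for v in u.mean(0)]; hw=60 if c=="wrist" else 33; x=max(hw,x);y=max(hw,y)
    cr=cv2.resize(im[y-hw:y+hw,x-hw:x+hw],(260,260),interpolation=cv2.INTER_CUBIC)
    for p in u:
        s=(p-[x-hw,y-hw]+.5)*130/hw; cv2.drawMarker(cr,(int(s[0]),int(s[1])),(0,0,255),0,12,1)
    out.append(cr)
cv2.imwrite("pics/m5.png",np.hstack(out))
E
```

```text
clock: 11.4
ee_pos: [0.4853, 0.0265, 0.2094]
orientation: [-0.001, 0.707, 0.707, -0.001]
contact_force: [-0.6, 0.6, -0.2]
width: 0.0854
finger_force: 0.0
11.4 [0.4853 0.0265 0.2094] [[0.001, 1.0, -0.002], [1.0, -0.001, -0.0], [-0.0, -0.002, -1.0]] F [-0.6  0.6 -0.2] w 0.08537244294677263 0.0 q6 [ 0.03  0.2   1.79 -0.    1.15  0.03]
wrist crank [0.4827 0.0239 0.0829] 0.89
```

View pics/m5.png

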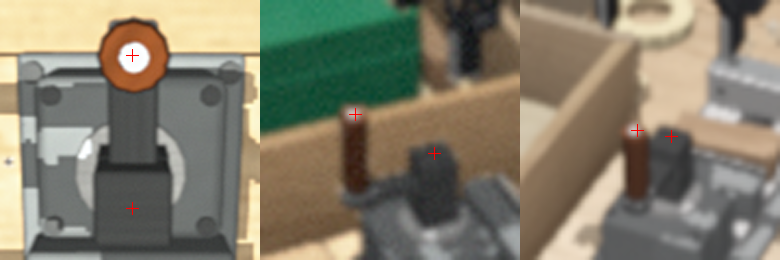

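The crank is fully seated: the markers sit on the hub top and the handle pin in all three views. Now I'll grip the handle.

```bash
python3 -m jog '[{"dx":0.7,"dy":0.01,"dz":0,"rx":0,"ry":0,"rz":0,"hand":1},{"dx":0.69,"dy":0,"dz":0,"rx":0,"ry":0,"rz":0,"hand":1},{"dx":0,"dy":0,"dz":0.2,"rx":0,"ry":0,"rz":0,"hand":1},{"dx":0,"dy":0,"dz":0.5,"rx":0,"ry":0,"rz":0,"hand":1},{"dx":0,"dy":0,"dz":0.6,"rx":0,"ry":0,"rz":0,"hand":1},{"dx":0,"dy":0,"dz":0.34,"rx":0,"ry":0,"rz":0,"hand":1},{"dx":0,"dy":0,"dz":0,"rx":0,"ry":0,"rz":0,"hand":0},{"dx":0,"dy":0,"dz":0,"rx":0,"ry":0,"rz":0,"hand":0},{"dx":0,"dy":0,"dz":0,"rx":0,"ry":0,"rz":0,"hand":0},{"dx":0,"dy":0,"dz":0,"rx":0,"ry":0,"rz":0,"hand":0},{"dx":0,"dy":0,"dz":0,"rx":0,"ry":0,"rz":0,"hand":0},{"dx":0,"dy":0,"dz":0,"rx":0,"ry":0,"rz":0,"hand":0},{"dx":0,"dy":0,"dz":0,"rx":0,"ry":0,"rz":0,"hand":0}]'
```

```text
clock: 12.95
ee_pos: [0.4869, 0.0824, 0.1456]
orientation: [0.0, 0.707, 0.707, 0.001]
contact_force: [-0.2, 1.6, 4.4]
width: 0.0185
finger_force: 58.5
```

```bash
python3 -m jog '[{"dx":-0.067,"dy":0.425,"dz":0,"rx":0,"ry":0,"rz":0,"hand":0},{"dx":-0.196,"dy":0.383,"dz":0,"rx":0,"ry":0,"rz":0,"hand":0},{"dx":-0.304,"dy":0.304,"dz":0,"rx":0,"ry":0,"rz":0,"hand":0},{"dx":-0.383,"dy":0.196,"dz":0,"rx":0,"ry":0,"rz":0,"hand":0},{"dx":-0.425,"dy":0.067,"dz":0,"rx":0,"ry":0,"rz":0,"hand":0}]'
```

```text
clock: 13.45
ee_pos: [0.5407, 0.0302, 0.1454]
orientation: [-0.003, 0.708, 0.706, 0.001]
contact_force: [-4.6, 11.4, 6.4]
width: 0.0185
finger_force: 59.1
```

```bash
python3 -m jog '[{"dx":-0.425,"dy":-0.067,"dz":-0.02,"rx":0,"ry":0,"rz":0,"hand":0},{"dx":-0.383,"dy":-0.196,"dz":0,"rx":0,"ry":0,"rz":0,"hand":0},{"dx":-0.304,"dy":-0.304,"dz":0,"rx":0,"ry":0,"rz":0,"hand":0},{"dx":-0.196,"dy":-0.383,"dz":0,"rx":0,"ry":0,"rz":0,"hand":0},{"dx":-0.067,"dy":-0.425,"dz":0,"rx":0,"ry":0,"rz":0,"hand":0}]'; python3 -m jog '[{"dx":0.067,"dy":-0.425,"dz":0,"rx":0,"ry":0,"rz":0,"hand":0},{"dx":0.196,"dy":-0.383,"dz":0,"rx":0,"ry":0,"rz":0,"hand":0},{"dx":0.304,"dy":-0.304,"dz":0,"rx":0,"ry":0,"rz":0,"hand":0},{"dx":0.383,"dy":-0.196,"dz":0,"rx":0,"ry":0,"rz":0,"hand":0},{"dx":0.425,"dy":-0.067,"dz":0,"rx":0,"ry":0,"rz":0,"hand":0}]';python3 -m jog '[{"dx":0.425,"dy":0.067,"dz":0,"rx":0,"ry":0,"rz":0,"hand":0},{"dx":0.383,"dy":0.196,"dz":0,"rx":0,"ry":0,"rz":0,"hand":0},{"dx":0.304,"dy":0.304,"dz":0,"rx":0,"ry":0,"rz":0,"hand":0},{"dx":0.196,"dy":0.383,"dz":0,"rx":0,"ry":0,"rz":0,"hand":0},{"dx":0.067,"dy":0.425,"dz":0,"rx":0,"ry":0,"rz":0,"hand":0}]'
```

```text
clock: 13.95
ee_pos: [0.4905, -0.027, 0.1461]
orientation: [0.003, 0.708, 0.706, 0.005]
contact_force: [10.4, 5.8, -7.7]
width: 0.0184
finger_force: 58.7
clock: 14.45
ee_pos: [0.4304, 0.0243, 0.146]
orientation: [0.002, 0.706, 0.708, -0.003]
contact_force: [-0.8, -11.6, 3.8]
width: 0.0188
finger_force: 60.0
clock: 14.95
ee_pos: [0.4814, 0.0831, 0.1456]
orientation: [-0.004, 0.707, 0.707, -0.004]
contact_force: [-11.5, 1.1, 10.1]
width: 0.0192
finger_force: 60.7
```

```bash
python3 -m jog '[{"dx":-0.067,"dy":0.425,"dz":0,"rx":0,"ry":0,"rz":0,"hand":0},{"dx":-0.196,"dy":0.383,"dz":0,"rx":0,"ry":0,"rz":0,"hand":0},{"dx":-0.304,"dy":0.304,"dz":0,"rx":0,"ry":0,"rz":0,"hand":0},{"dx":-0.383,"dy":0.196,"dz":0,"rx":0,"ry":0,"rz":0,"hand":0},{"dx":-0.425,"dy":0.067,"dz":0,"rx":0,"ry":0,"rz":0,"hand":0},{"dx":-0.425,"dy":-0.067,"dz":0,"rx":0,"ry":0,"rz":0,"hand":0},{"dx":-0.383,"dy":-0.196,"dz":0,"rx":0,"ry":0,"rz":0,"hand":0},{"dx":-0.304,"dy":-0.304,"dz":0,"rx":0,"ry":0,"rz":0,"hand":0},{"dx":-0.196,"dy":-0.383,"dz":0,"rx":0,"ry":0,"rz":0,"hand":0},{"dx":-0.067,"dy":-0.425,"dz":0,"rx":0,"ry":0,"rz":0,"hand":0},{"dx":0.067,"dy":-0.425,"dz":0,"rx":0,"ry":0,"rz":0,"hand":0},{"dx":0.196,"dy":-0.383,"dz":0,"rx":0,"ry":0,"rz":0,"hand":0},{"dx":0.304,"dy":-0.304,"dz":0,"rx":0,"ry":0,"rz":0,"hand":0},{"dx":0.383,"dy":-0.196,"dz":0,"rx":0,"ry":0,"rz":0,"hand":0},{"dx":0.425,"dy":-0.067,"dz":0,"rx":0,"ry":0,"rz":0,"hand":0},{"dx":0.425,"dy":0.067,"dz":0,"rx":0,"ry":0,"rz":0,"hand":0},{"dx":0.383,"dy":0.196,"dz":0,"rx":0,"ry":0,"rz":0,"hand":0},{"dx":0.304,"dy":0.304,"dz":0,"rx":0,"ry":0,"rz":0,"hand":0},{"dx":0.196,"dy":0.383,"dz":0,"rx":0,"ry":0,"rz":0,"hand":0},{"dx":0.067,"dy":0.425,"dz":0,"rx":0,"ry":0,"rz":0,"hand":0}]'; python3 -m jog '[{"dx":-0.067,"dy":0.425,"dz":0,"rx":0,"ry":0,"rz":0,"hand":0},{"dx":-0.196,"dy":0.383,"dz":0,"rx":0,"ry":0,"rz":0,"hand":0},{"dx":-0.304,"dy":0.304,"dz":0,"rx":0,"ry":0,"rz":0,"hand":0},{"dx":-0.383,"dy":0.196,"dz":0,"rx":0,"ry":0,"rz":0,"hand":0},{"dx":-0.425,"dy":0.067,"dz":0,"rx":0,"ry":0,"rz":0,"hand":0},{"dx":-0.425,"dy":-0.067,"dz":0,"rx":0,"ry":0,"rz":0,"hand":0},{"dx":-0.383,"dy":-0.196,"dz":0,"rx":0,"ry":0,"rz":0,"hand":0},{"dx":-0.304,"dy":-0.304,"dz":0,"rx":0,"ry":0,"rz":0,"hand":0},{"dx":-0.196,"dy":-0.383,"dz":0,"rx":0,"ry":0,"rz":0,"hand":0},{"dx":-0.067,"dy":-0.425,"dz":0,"rx":0,"ry":0,"rz":0,"hand":0}]'
python3 - <<'E'
from h import *
st(); im=snapshot("wrist"); cv2.imwrite("pics/w6.png",im)
cs=[snapshot("side")]
ci=camera_info("side")
for c in ("side",):
  for n in ("front_jaw","wood_block","crank"):
    for d in pinpoint(n,c)[:1]: print(c,n,w(d["point"],ci).round(3),d["confidence"])
x,y=[int(v) for v in pix([.486,-.05,.06],ci)[0]]
cv2.imwrite("pics/m6.png",cv2.resize(cs[0][y-50:y+50,x-65:x+65],(780,600),interpolation=cv2.INTER_CUBIC))
E
```

```text
clock: 16.95
ee_pos: [0.4814, 0.0831, 0.1456]
orientation: [-0.004, 0.707, 0.707, -0.004]
contact_force: [-11.3, 2.3, 9.7]
width: 0.019
finger_force: 61.0
clock: 17.95
ee_pos: [0.4904, -0.0269, 0.1462]
orientation: [0.003, 0.708, 0.706, 0.005]
contact_force: [9.2, 5.8, -6.9]
width: 0.0183
finger_force: 59.4
17.95 [ 0.4904 -0.0269  0.1462] [[0.002, 1.0, 0.011], [1.0, -0.002, 0.003], [0.003, 0.011, -1.0]] F [ 9.2  5.8 -6.9] w 0.018287170146253064 59.38555061817169 q6 [-0.08  0.26  1.89  0.    0.99 -0.08]
side front_jaw [ 0.485 -0.096  0.032] 0.62
side wood_block [ 0.444  0.182 -0.004] 0.95
side crank [0.487 0.03  0.083] 0.83
```

View pics/m6.png

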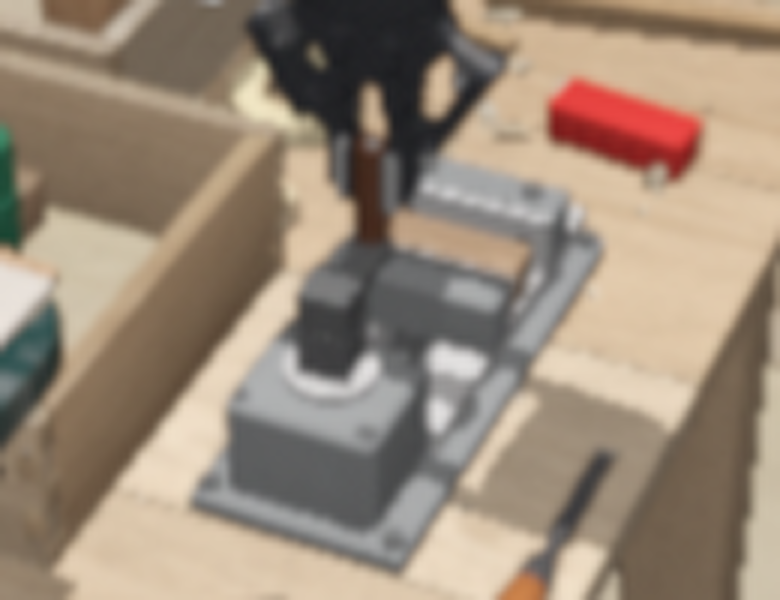

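After 2.5 turns the front jaw is at y ≈ −0.096 and the block shows behind it at (460, 245), with the crank seated at (335, 320). From here I'll go slowly by force, in 18° pieces, stopping when the tangential force rises.

```bash
cat > chk.py <<'E'
from h import *
import sys
o=sensors.get_obs(); p=np.array(o["ee_pos"])[:2]-[.4857,.0269]; F=np.array(o["contact_force"])
a=np.arctan2(p[1],p[0]); t=np.array([np.sin(a),-np.cos(a)]); d=-F[:2]@t; r=F[:2]@p/np.linalg.norm(p)
print("t%.1f phi %.1f R %.4f drag %.1f radial %.1f z %.1f"%(o["clock"],np.degrees(a),np.linalg.norm(p),d,r,F[2])); sys.exit(int(d>float(sys.argv[1])))
E
python3 chk.py 99
python3 -m jog '[{"dx":0.022,"dy":-0.142,"dz":0,"rx":0,"ry":0,"rz":0,"hand":0},{"dx":0.022,"dy":-0.142,"dz":0,"rx":0,"ry":0,"rz":0,"hand":0},{"dx":0.023,"dy":-0.141,"dz":0,"rx":0,"ry":0,"rz":0,"hand":0}]' >/dev/null; python3 chk.py 12.5 && python3 -m jog '[{"dx":0.065,"dy":-0.128,"dz":0,"rx":0,"ry":0,"rz":0,"hand":0},{"dx":0.065,"dy":-0.128,"dz":0,"rx":0,"ry":0,"rz":0,"hand":0},{"dx":0.066,"dy":-0.127,"dz":0,"rx":0,"ry":0,"rz":0,"hand":0}]' >/dev/null && python3 chk.py 12.5 && python3 -m jog '[{"dx":0.101,"dy":-0.101,"dz":0,"rx":0,"ry":0,"rz":0,"hand":0},{"dx":0.101,"dy":-0.101,"dz":0,"rx":0,"ry":0,"rz":0,"hand":0},{"dx":0.102,"dy":-0.102,"dz":0,"rx":0,"ry":0,"rz":0,"hand":0}]' >/dev/null; python3 chk.py 12.5
```

```text
t18.2 phi -87.3 R 0.0541 drag 4.6 radial -2.9 z -2.9
t18.5 phi -102.2 R 0.0537 drag 9.8 radial -2.2 z -6.7
t18.8 phi -120.5 R 0.0537 drag 10.9 radial 1.3 z -5.1
t19.1 phi -139.8 R 0.0541 drag 10.2 radial 3.2 z -1.1
```

```bash

python3 -m jog '[{"dx":0.128,"dy":-0.065,"dz":0,"rx":0,"ry":0,"rz":0,"hand":0},{"dx":0.128,"dy":-0.065,"dz":0,"rx":0,"ry":0,"rz":0,"hand":0},{"dx":0.127,"dy":-0.066,"dz":0,"rx":0,"ry":0,"rz":0,"hand":0}]' >/dev/null; python3 chk.py 12 && python3 -m jog '[{"dx":0.142,"dy":-0.022,"dz":0,"rx":0,"ry":0,"rz":0,"hand":0},{"dx":0.142,"dy":-0.022,"dz":0,"rx":0,"ry":0,"rz":0,"hand":0},{"dx":0.141,"dy":-0.023,"dz":0,"rx":0,"ry":0,"rz":0,"hand":0}]' >/dev/null && python3 chk.py 12 && python3 -m jog '[{"dx":0.142,"dy":0.022,"dz":0,"rx":0,"ry":0,"rz":0,"hand":0},{"dx":0.142,"dy":0.022,"dz":0,"rx":0,"ry":0,"rz":0,"hand":0},{"dx":0.141,"dy":0.023,"dz":0,"rx":0,"ry":0,"rz":0,"hand":0}]' >/dev/null && python3 chk.py 12 && python3 -m jog '[{"dx":0.128,"dy":0.065,"dz":0,"rx":0,"ry":0,"rz":0,"hand":0},{"dx":0.128,"dy":0.065,"dz":0,"rx":0,"ry":0,"rz":0,"hand":0},{"dx":0.127,"dy":0.066,"dz":0,"rx":0,"ry":0,"rz":0,"hand":0}]' >/dev/null && python3 chk.py 12 && python3 -m jog '[{"dx":0.101,"dy":0.101,"dz":0,"rx":0,"ry":0,"rz":0,"hand":0},{"dx":0.101,"dy":0.101,"dz":0,"rx":0,"ry":0,"rz":0,"hand":0},{"dx":0.102,"dy":0.102,"dz":0,"rx":0,"ry":0,"rz":0,"hand":0}]' >/dev/null && python3 chk.py 12
```

```text
t19.4 phi -158.9 R 0.0547 drag 11.2 radial 2.9 z 3.9
t19.7 phi -177.4 R 0.0553 drag 10.8 radial 2.2 z 4.5
t20.0 phi 164.7 R 0.0559 drag 11.1 radial 2.6 z 7.5
t20.3 phi 147.3 R 0.0563 drag 11.8 radial 2.7 z 10.0
t20.6 phi 129.9 R 0.0565 drag 10.8 radial 2.4 z 10.8
```

```bash

python3 -m jog '[{"dx":0.065,"dy":0.128,"dz":-0.02,"rx":0,"ry":0,"rz":0,"hand":0},{"dx":0.065,"dy":0.128,"dz":0,"rx":0,"ry":0,"rz":0,"hand":0},{"dx":0.066,"dy":0.127,"dz":0,"rx":0,"ry":0,"rz":0,"hand":0}]' >/dev/null; python3 chk.py 12.3 && python3 -m jog '[{"dx":0.022,"dy":0.142,"dz":0,"rx":0,"ry":0,"rz":0,"hand":0},{"dx":0.022,"dy":0.142,"dz":0,"rx":0,"ry":0,"rz":0,"hand":0},{"dx":0.023,"dy":0.141,"dz":0,"rx":0,"ry":0,"rz":0,"hand":0}]' >/dev/null && python3 chk.py 12.3 && python3 -m jog '[{"dx":-0.022,"dy":0.142,"dz":0,"rx":0,"ry":0,"rz":0,"hand":0},{"dx":-0.022,"dy":0.142,"dz":0,"rx":0,"ry":0,"rz":0,"hand":0},{"dx":-0.023,"dy":0.141,"dz":0,"rx":0,"ry":0,"rz":0,"hand":0}]' >/dev/null && python3 chk.py 12.3 && python3 -m jog '[{"dx":-0.065,"dy":0.128,"dz":0,"rx":0,"ry":0,"rz":0,"hand":0},{"dx":-0.065,"dy":0.128,"dz":0,"rx":0,"ry":0,"rz":0,"hand":0},{"dx":-0.066,"dy":0.127,"dz":0,"rx":0,"ry":0,"rz":0,"hand":0}]' >/dev/null && python3 chk.py 12.3 && python3 -m jog '[{"dx":-0.101,"dy":0.101,"dz":0,"rx":0,"ry":0,"rz":0,"hand":0},{"dx":-0.101,"dy":0.101,"dz":0,"rx":0,"ry":0,"rz":0,"hand":0},{"dx":-0.102,"dy":0.102,"dz":0,"rx":0,"ry":0,"rz":0,"hand":0}]' >/dev/null && python3 chk.py 12.3
```

```text
t20.9 phi 112.8 R 0.0564 drag 10.9 radial 3.0 z 8.5
t21.2 phi 94.8 R 0.0561 drag 11.9 radial 3.5 z 7.8
t21.5 phi 76.4 R 0.0558 drag 10.6 radial 3.3 z 5.7
t21.8 phi 58.0 R 0.0555 drag 10.3 radial 3.2 z 5.0
t22.1 phi 39.9 R 0.0551 drag 11.9 radial 1.0 z 3.8
```

```bash

python3 -m jog '[{"dx":-0.128,"dy":0.065,"dz":0,"rx":0,"ry":0,"rz":0,"hand":0},{"dx":-0.128,"dy":0.065,"dz":0,"rx":0,"ry":0,"rz":0,"hand":0},{"dx":-0.127,"dy":0.066,"dz":0,"rx":0,"ry":0,"rz":0,"hand":0}]' >/dev/null; python3 chk.py 12.5 && python3 -m jog '[{"dx":-0.142,"dy":0.022,"dz":0,"rx":0,"ry":0,"rz":0,"hand":0},{"dx":-0.142,"dy":0.022,"dz":0,"rx":0,"ry":0,"rz":0,"hand":0},{"dx":-0.141,"dy":0.023,"dz":0,"rx":0,"ry":0,"rz":0,"hand":0}]' >/dev/null && python3 chk.py 12.5 && python3 -m jog '[{"dx":-0.142,"dy":-0.022,"dz":0,"rx":0,"ry":0,"rz":0,"hand":0},{"dx":-0.142,"dy":-0.022,"dz":0,"rx":0,"ry":0,"rz":0,"hand":0},{"dx":-0.141,"dy":-0.023,"dz":0,"rx":0,"ry":0,"rz":0,"hand":0}]' >/dev/null && python3 chk.py 12.5 && python3 -m jog '[{"dx":-0.128,"dy":-0.065,"dz":0,"rx":0,"ry":0,"rz":0,"hand":0},{"dx":-0.128,"dy":-0.065,"dz":0.02,"rx":0,"ry":0,"rz":0,"hand":0},{"dx":-0.127,"dy":-0.066,"dz":0,"rx":0,"ry":0,"rz":0,"hand":0}]' >/dev/null && python3 chk.py 12.5 && python3 -m jog '[{"dx":-0.101,"dy":-0.101,"dz":0,"rx":0,"ry":0,"rz":0,"hand":0},{"dx":-0.101,"dy":-0.101,"dz":0,"rx":0,"ry":0,"rz":0,"hand":0},{"dx":-0.102,"dy":-0.102,"dz":0,"rx":0,"ry":0,"rz":0,"hand":0}]' >/dev/null && python3 chk.py 12.5
```

```text
t22.4 phi 23.1 R 0.0549 drag 15.3 radial 1.1 z 2.1
```

```bash
python3 -m jog '[{"dx":0,"dy":0,"dz":0,"rx":0,"ry":0,"rz":0,"hand":0}]' >/dev/null; python3 chk.py 99;  python3 -m jog '[{"dx":0,"dy":0,"dz":0,"rx":0,"ry":0,"rz":0,"hand":0},{"dx":0,"dy":0,"dz":0,"rx":0,"ry":0,"rz":0,"hand":0}]' >/dev/null; python3 chk.py 99; python3 -m jog '[{"dx":-0.034,"dy":0.011,"dz":0,"rx":0,"ry":0,"rz":0,"hand":0},{"dx":-0.034,"dy":0.011,"dz":0,"rx":0,"ry":0,"rz":0,"hand":0}]' >/dev/null; python3 chk.py 99
```

```text
t22.5 phi 22.6 R 0.0549 drag 12.6 radial 1.5 z 2.0
t22.7 phi 22.7 R 0.0548 drag 13.7 radial 0.4 z 1.5
t22.9 phi 20.7 R 0.0548 drag 16.4 radial 1.8 z 2.1
```

The block is nipped, at roughly 100 N by the force rise. I'll ease off the arm's load, let go and rise.

```bash
python3 -m jog '[{"dx":0.03,"dy":-0.01,"dz":0,"rx":0,"ry":0,"rz":0,"hand":0},{"dx":0.02,"dy":-0.006,"dz":0,"rx":0,"ry":0,"rz":0,"hand":0},{"dx":0,"dy":0,"dz":0,"rx":0,"ry":0,"rz":0,"hand":0}]' >/dev/null; python3 chk.py 99; python3 -m jog '[{"dx":0,"dy":0,"dz":0,"rx":0,"ry":0,"rz":0,"hand":1},{"dx":0,"dy":0,"dz":0,"rx":0,"ry":0,"rz":0,"hand":1},{"dx":0,"dy":0,"dz":0,"rx":0,"ry":0,"rz":0,"hand":1},{"dx":0,"dy":0,"dz":0,"rx":0,"ry":0,"rz":0,"hand":1},{"dx":0,"dy":0,"dz":0,"rx":0,"ry":0,"rz":0,"hand":1},{"dx":0,"dy":0,"dz":-0.4,"rx":0,"ry":0,"rz":0,"hand":1},{"dx":0,"dy":0,"dz":-0.8,"rx":0,"ry":0,"rz":0,"hand":1},{"dx":0,"dy":0,"dz":-0.9,"rx":0,"ry":0,"rz":0,"hand":1},{"dx":0,"dy":0,"dz":-0.9,"rx":0,"ry":0,"rz":0,"hand":1},{"dx":0,"dy":0,"dz":0,"rx":0,"ry":0,"rz":0,"hand":1},{"dx":0,"dy":0,"dz":0,"rx":0,"ry":0,"rz":0,"hand":1}]'
python3 - <<'E'
from h import *
ci=camera_info("wrist"); im=snapshot("wrist"); 
for n in ("crank","handle_mid","front_jaw","wood_block"):
    for d in pinpoint(n,"wrist")[:1]: print(n,w(d["point"],ci).round(3),round(d["confidence"],2))
cs=camera_info("side"); s=snapshot("side"); x,y=[int(v) for v in pix([.486,-.05,.06],cs)[0]]
cv2.imwrite("pics/m7.png",np.hstack([cv2.resize(im,(400,300)),cv2.resize(s[y-50:y+50,x-65:x+65],(390,300),interpolation=cv2.INTER_CUBIC)]))
E
```

```text
t23.2 phi 21.3 R 0.0549 drag 10.3 radial -0.4 z 1.8
clock: 24.3
ee_pos: [0.5392, 0.0434, 0.2671]
orientation: [0.001, 0.707, 0.707, 0.001]
contact_force: [-0.6, 0.1, -0.5]
width: 0.0854
finger_force: 0.0
crank [0.482 0.027 0.086] 0.75
handle_mid [0.535 0.05  0.167] 0.64
front_jaw [ 0.483 -0.109  0.028] 0.95
wood_block [ 0.483 -0.122  0.027] 0.89
```

View pics/m7.png

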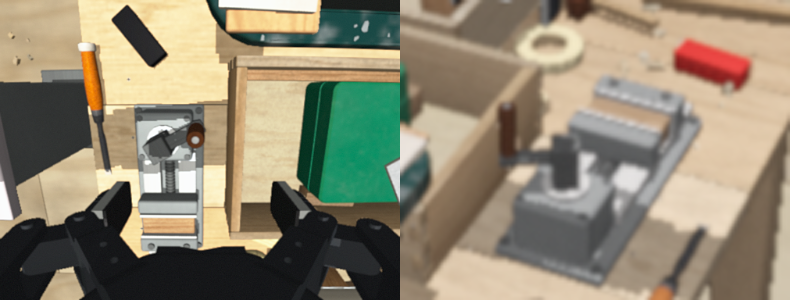

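The block sits square between both jaws at (170, 225), and the crank is seated with its handle still at about 22°, so it has not sprung back. The gripper is clear and the tools are undisturbed.

```bash
python3 -c "
from workcell import job
print(job.hand_in())"
```

```text
the job is handed in; nothing more can be done
None
```

The job is handed in (the hand-in gave no verdict): the crank is seated on the shaft and wound clockwise about 3.2 turns, the block is clamped at roughly 100 N estimated from the handle force, and the gripper is clear with no tools seen disturbed.

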